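Pack the hub bearings and stack the totes

TASK

Pick the three cartridge bearings with coloured seals out of the loose hub parts and lay each one flat on the mat of its own colour inside the grey tote, leaving the spacer ring and the dark nut where they are. Then set the empty green tote squarely on top of the grey one, turned so that its white end is over the grey tote's plain end and it stands on the rim instead of nesting. Let go of everything.

Things in the scene. Friction and masses are not known exactly. Their poses are not given: they have to be found in the camera images.
- red_bearing: loose cartridge bearing, a steel disc 36 mm in diameter and 10 mm high with a red ring-shaped seal on top and a black bore; lies flat. Origin: centre of its underside. About 35 g
- blue_bearing: loose cartridge bearing, a steel disc 36 mm in diameter and 10 mm high with a blue ring-shaped seal on top and a black bore; lies flat. Origin: centre of its underside. About 35 g
- yellow_bearing: loose cartridge bearing, a steel disc 36 mm in diameter and 10 mm high with a yellow ring-shaped seal on top and a black bore; lies flat. Origin: centre of its underside. About 35 g
- red_mat: red mat, 56 x 46 x 3 mm, fixed on the floor of one pocket of the lower tote (its 56 mm side along the tote's length). Origin: centre of its underside, so a bearing laid on it has its own origin 3 mm higher
- blue_mat: blue mat, 56 x 46 x 3 mm, fixed on the floor of one pocket of the lower tote (its 56 mm side along the tote's length). Origin: centre of its underside, so a bearing laid on it has its own origin 3 mm higher
- yellow_mat: yellow mat, 56 x 46 x 3 mm, fixed on the floor of one pocket of the lower tote (its 56 mm side along the tote's length). Origin: centre of its underside, so a bearing laid on it has its own origin 3 mm higher
- lower_tote: grey open tote fixed to the bench, 230 (x) x 150 (y) x 50 mm high, 5 mm walls. Origin: centre of underside, x along its length; the end wall at -x is white. Lower 20 mm narrower: 180 x 110 inside. Floor top at z 4. Across its middle (x 0) a grip wall 12 mm thick, top at z 36; a rib along y 0, 4 mm thick, top at z 12: so four pockets 84 x 53 mm, centres x +-48, y +-28; one has no mat
- upper_tote: green, empty, loose tote of the same shape and frame (white end at -x), 250 g; pinch its 12 mm grip wall (faces x +-6, top z 36, 110 mm long in y) at its middle from above. White end over plain end, its feet stand on the grey rim, origin 50 mm above the grey one's; facing the same way they fall through the rim's notches and it nests 14 mm lower. Feet reach from y 60 to 76: within 10 mm of centre they stand
- spacer: loose bare aluminium spacer ring, 32 mm outside, 20 mm bore, 12 mm high, no coloured seal; not wanted. Origin: centre of its underside
- locknut: loose dark steel hexagonal nut, about 40 mm over the corners, 12 mm high, with a black centre; not wanted. Origin: centre of its underside
Not all that is in view belongs to the job. Of the things like the yellow_mat, leave any that is brown, pink or turquoise; of the rest the smaller one is meant.

How it is judged:
On the way, in this order (a step that is already met when the one before it is completed fails the run):
1. the three bearings lie on the mats of their colours, released, before the green tote goes on (horizontal distance between red_bearing and red_mat below 0.015 m and z of red_bearing in the frame of red_mat between 0 and 0.007 m and angle between each of red_bearing, blue_bearing, yellow_bearing's own z axis and vertical below 0.15 rad and linear speed of each of red_bearing, blue_bearing, yellow_bearing below 0.02 m/s and horizontal distance between blue_bearing and blue_mat below 0.015 m and z of blue_bearing in the frame of blue_mat between 0 and 0.007 m and horizontal distance between yellow_bearing and yellow_mat below 0.015 m and z of yellow_bearing in the frame of yellow_mat between 0 and 0.007 m and contact force between each of red_bearing, blue_bearing, yellow_bearing and the fingers below 0.05 N), for 0.2 s.
2. the green tote stands turned round on the rim of the grey one (horizontal distance between upper_tote and lower_tote below 0.01 m and z of upper_tote in the frame of lower_tote between 0.046 and 0.054 m and angle between upper_tote's own z axis and vertical below 0.05 rad and angle between the x axis of upper_tote and the x axis of lower_tote, either way round below 0.1 rad and linear speed of upper_tote below 0.02 m/s), for 0.2 s.
At the end, for the whole second after the job is handed in: Each bearing lies flat and at rest on the mat of its colour, within 15 mm of its centre; the green tote rests level on the grey tote's rim (50 mm up, within 4 mm), white end over plain end, centred within 10 mm and parallel within 0.1 rad. The spacer and the nut have not been moved more than 20 mm (all of step 2 and horizontal distance between red_bearing and red_mat below 0.015 m and z of red_bearing in the frame of red_mat between 0 and 0.007 m and angle between each of red_bearing, blue_bearing, yellow_bearing's own z axis and vertical below 0.15 rad and linear speed of each of red_bearing, blue_bearing, yellow_bearing below 0.02 m/s and horizontal distance between blue_bearing and blue_mat below 0.015 m and z of blue_bearing in the frame of blue_mat between 0 and 0.007 m and horizontal distance between yellow_bearing and yellow_mat below 0.015 m and z of yellow_bearing in the frame of yellow_mat between 0 and 0.007 m); the robot touches nothing.
It fails at once if the spacer ring is disturbed (distance of spacer from where it was at the start of the episode above 0.02 m).
It fails at once if the dark nut is disturbed (distance of locknut from where it was at the start of the episode above 0.02 m).
It also fails if it takes over 96 s, if anything falls off the work surface, if the arm or the gripper's body presses on something with over 40 N, if the wrist force passes 120 N, or if a joint passes its speed limit or range.

ROBOT

A 7-joint arm with a two-finger parallel gripper is mounted at the origin on the work surface. World frame = base frame: x ahead of the robot, y to its left, z up, the work surface at z = 0. Lengths are in m, angles in rad, forces in N, time in s.
With the tool pointing down it reaches from about 0.4 to 0.875 m from the base axis. Payload 19.3 kg.
Tool frame: the origin (TCP) lies at the very end of the fingers, on their centre line; the grasp point (between the pads) lies 19 mm behind it; z points along the fingers, y is the direction in which the jaws open and shut (so a half turn about z gives the same grasp; the last joint's range is limited). The gripper opens to 85 mm and grips with 20 to 120 N. Pads are 22 mm wide; open, the fingers measure 114 mm over their backs; the gripper's body (76 mm by 85 mm) begins 54 mm behind the grasp point. The pads swing forward as they close: fully open they stand 13 mm farther back than shut.
Start: joints at [-1.233, 0.521, -0.036, 1.599, 0.021, 1.021, -0.113], TCP at [0.248, 0.574, 0.231] pointing down, gripper open.
Joint ranges: [-2.91, 2.91], [-0.3, 2.13], [-1.5, 1.42], [0.17, 2.43], [-1.26, 4.41], [0.16, 1.93], [-2.52, 2.52]. Speed limits (rad/s): [1.89, 1.89, 2.39, 2.39, 3.01, 3.01, 3.01].

INTERFACE

Orientations are given as a 3x3 rotation matrix whose columns are the frame's x, y, z axes.
In Python, from bench import robot gives the robot as it stands.
- The arm moves only by the tool play_rows, never from a script. Its argument "moves" is a list that holds one entry, the list of rows, each a list of 7 numbers: the shift along the world's x, y, z in mm, then the turn, a rotation vector about the world's x, y, z in degrees, then the closure, from 0 (fully open) to 1 (shut). A call has exactly 10 rows; each row shifts and turns the commanded pose from where the row before left it; what a row does not reach is not made up. A row lasts 1/10 s, in which the tool goes at most 50 mm and 8.59 degrees, less where a joint would pass 70% of its speed; a pose out of reach is approached as far as the arm can. A call with a gripper value outside its range is refused whole. The fingers move at their own pace and stop on an object; "squeeze" is the grip in N (left out, the last holds). Time passes only in rows, so rows that do not move let the fingers close, or fill a call up. It gives the time, the measured TCP pose, the force and the opening at its end, in the units of the state.
- robot.sense(): the state, without advancing time (a new reading comes with each control period).
- robot.capture(name): name is "side" or "top" or "wrist"; returns a dict with "img" (400x640x3 uint8, red, green, blue), "depth" (400x640 float32, m along the optical axis (not along the pixel's ray), 0 where there is no reading), "mtx" (3x3 intrinsics, pixels), "extrinsics" (4x4, takes a point from camera to world coordinates). Camera axes: x right, y down, z forward; pixel columns grow to the right and rows downward; lengths in m; the calibration is good to about 2 mm. A picture is of the moment at which its call begins.
- robot.finish_job(): hands the job in, once; it reports no verdict.
Trained networks look in a picture, given as the dict that the camera call returned (one of the last four; its "shot" number tells which), for a name from the list of things; names that differ only in an ending like _2 or _b are one class to them, and where a whole thing is asked for, a point or a joint stands for the part that bears it (a point fixed in the world has none). Each returns a list of dicts, best first, with "p" (0 to 1); they miss things now and then, are a little off and sometimes report something else, mostly with a low value. They report only what shows in the picture. A call takes as long as a camera call. They do not tell look-alikes from the thing itself.
- robot.cut_out(picture, name): "pixels" (400x640 bool, what is visible of it) and "rect" ([left, top, right, bottom] as shares, 0 to 1, of the picture: columns of its width, rows of its height, round what is visible of it).
- robot.landmark_of(picture, name): "xy" ([column, row] as shares, 0 to 1, of the picture: columns of its width, rows of its height: a listed point, or the origin of a listed thing).
The state is a dict: "t": time; "qpos": joint angles; "qvel": joint speeds; "joint_efforts": joint torques, N m; "tool_pos": TCP position; "orientation": TCP orientation; "contact_force": force on the tool from outside, world axes, zero at the start; "wrist_torque": the same for the moment, N m; "finger_gap": opening from 0.0 (shut) to 1.0 (fully open).
Only numpy, scipy, OpenCV 4.12 (cv2) and the standard library are available. Lean on these libraries where they do the work, as an engineer would, in place of code of your own. Each camera call takes 0.05 s, during which the arm holds its last target.

## Working session

There is one attempt and no reset: what is moved stays moved. The work goes in short steps, Python scripts to look and compute and a tool call to move; the robot and the scene stay as the last step left them, time stands still between calls to the robot, and variables do not carry over. Pictures are saved under pics/ and viewed, and the job is handed in when it is done.

Besides the shell and the picture viewer there is one more tool, called in YAML: its name, and indented under it one key for each argument. play_rows: Moves the arm, as the interface text tells. Its arguments: {"type":"object","properties":{"moves":{"type":"array"},"squeeze":{"type":"number"}},"required":["moves"]}

```bash
mkdir -p pics
cat > h.py <<'E'
import numpy as np, cv2
from bench import robot
def save(d,n,box=None,scale=1):
    im=d["img"][:,:,::-1]
    if box: im=im[box[1]:box[3],box[0]:box[2]]
    if scale!=1: im=cv2.resize(im,None,fx=scale,fy=scale,interpolation=cv2.INTER_CUBIC)
    cv2.imwrite(f"pics/{n}.png",im)
def world(d,u,v,z=None):
    """pixel->world; by depth or on plane z"""
    K=d["mtx"];T=np.array(d["extrinsics"])
    r=np.array([(u-K[0][2])/K[0][0],(v-K[1][2])/K[1][1],1.0])
    if z is None: dd=float(d["depth"][int(round(v)),int(round(u))])
    else:
        rw=T[:3,:3]@r; dd=(z-T[2,3])/rw[2]
    return T[:3,:3]@(r*dd)+T[:3,3]
def cloud(d):
    K=d["mtx"];T=np.array(d["extrinsics"]);D=d["depth"]
    v,u=np.mgrid[0:400,0:640]
    P=np.stack([(u-K[0][2])/K[0][0]*D,(v-K[1][2])/K[1][1]*D,D],-1)
    return P@T[:3,:3].T+T[:3,3]
E
python3 - <<'E'
from h import *
for n in ["top","side","wrist"]:
    d=robot.capture(n); save(d,n+"0"); print(n,np.round(d["extrinsics"],3).tolist(),np.round(d["mtx"],1).tolist())
    if n=="top":
        for k in ["red_bearing","blue_bearing","yellow_bearing","red_mat","blue_mat","yellow_mat","lower_tote","upper_tote","spacer","locknut"]:
            for r in robot.cut_out(d,k)[:3]:
                px=r["pixels"]; v,u=np.nonzero(px)
                print(k,round(r["p"],2),u.mean().round(1),v.mean().round(1),px.sum(),np.round(world(d,u.mean(),v.mean()),3))
print(robot.sense())
E
```

```text
top [[0.008, -0.992, 0.128, 0.364], [-1.0, -0.008, 0.004, 0.073], [-0.003, -0.128, -0.992, 1.482], [0.0, 0.0, 0.0, 1.0]] [[506.7, 0.0, 322.4], [0.0, 506.7, 197.3], [0.0, 0.0, 1.0]]
yellow_bearing 0.66 347.7 201.6 115 [0.541 0.004 0.008]
red_mat 0.65 235.9 227.4 301 [0.463 0.331 0.003]
blue_mat 0.59 248.1 190.8 309 [0.57  0.297 0.012]
yellow_mat 0.91 176.1 157.5 531 [ 0.671  0.516 -0.   ]
yellow_mat 0.84 229.2 195.9 286 [0.556 0.353 0.006]
yellow_mat 0.76 179.8 244.0 309 [ 0.414  0.494 -0.001]
lower_tote 0.71 240.7 209.4 3621 [0.513 0.313 0.035]
lower_tote 0.27 365.7 238.4 122 [ 0.434 -0.048  0.003]
upper_tote 0.88 451.6 212.5 4571 [ 0.508 -0.29   0.042]
locknut 0.41 365.6 238.4 128 [ 0.435 -0.048  0.003]
side [[-0.977, -0.137, 0.164, 0.419], [-0.214, 0.66, -0.721, 0.774], [-0.01, -0.739, -0.674, 0.67], [0.0, 0.0, 0.0, 1.0]] [[388.7, 0.0, 316.9], [0.0, 388.7, 201.6], [0.0, 0.0, 1.0]]
wrist [[0.396, 0.869, 0.296, 0.171], [0.918, -0.375, -0.128, 0.607], [0.0, 0.322, -0.947, 0.374], [0.0, 0.0, 0.0, 1.0]] [[337.5, 0.0, 321.0], [0.0, 337.5, 202.8], [0.0, 0.0, 1.0]]
{'t': 0.65, 'qpos': array([-1.23318076,  0.52138522, -0.03629482,  1.59952855,  0.02117783,
        1.02113636, -0.1128082 ]), 'qvel': array([-0.00171925,  0.00054391, -0.00031825,  0.00160752, -0.00159617,
       -0.00064413,  0.0007228 ]), 'joint_efforts': array([ 2.17701978e-05, -9.26620245e+01,  1.97727218e+00, -3.70190477e+01,
        1.79616798e-02,  1.96438676e-03, -2.15753090e-05]), 'tool_pos': array([0.24788637, 0.57370168, 0.23128981]), 'orientation': array([[-9.17962921e-01,  3.96666201e-01, -3.80300062e-05],
       [ 3.96666203e-01,  9.17962918e-01, -6.46094155e-05],
       [ 9.28176411e-06, -7.43942659e-05, -9.99999997e-01]]), 'contact_force': array([ 0.37290101,  0.75856642, -0.55092986]), 'wrist_torque': array([0.02651665, 0.01449485, 0.05118029]), 'finger_gap': 0.9971321880917885}
```

View pics/top0.png

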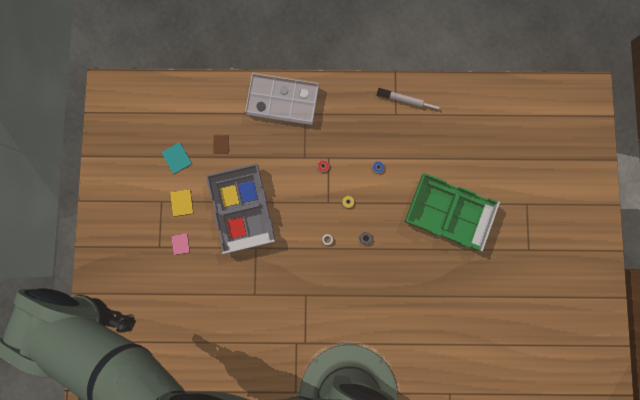

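View pics/side0.png

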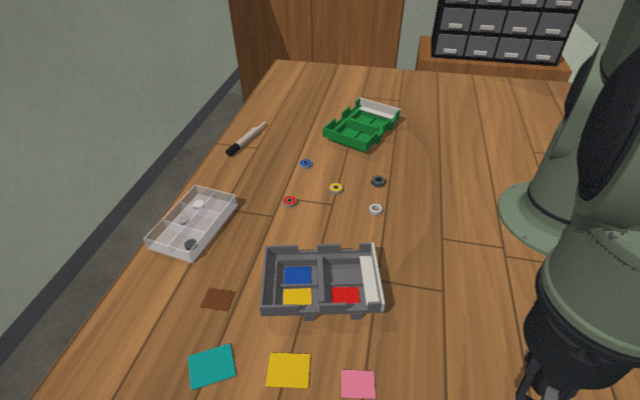

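Run:
```python
from h import *
im=cv2.imread("pics/top0.png")
cv2.imwrite("pics/topA.png",cv2.resize(im[140:270,150:320],None,fx=4.4,fy=4.4,interpolation=cv2.INTER_CUBIC))
cv2.imwrite("pics/topB.png",cv2.resize(im[170:270,310:410],None,fx=6,fy=6,interpolation=cv2.INTER_CUBIC))
```

```text
(no output)
```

View pics/topA.png

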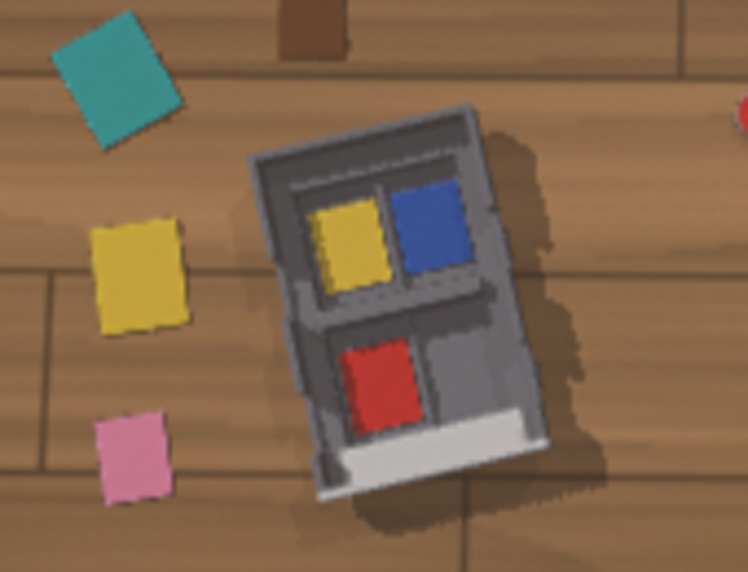

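View pics/topB.png

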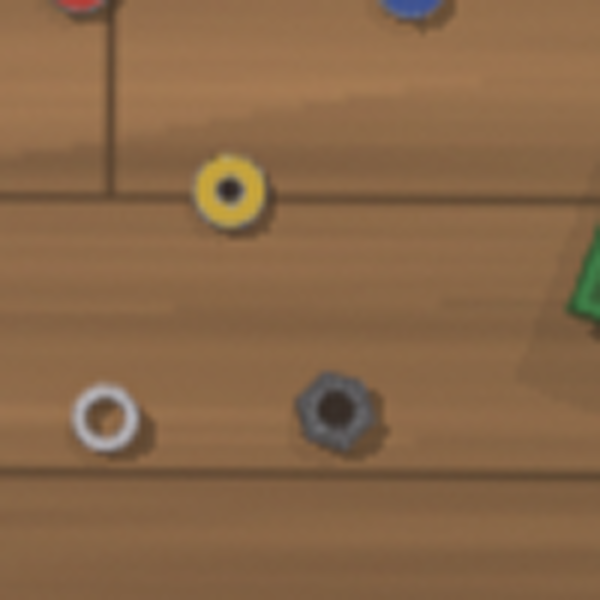

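The yellow mats in view are the in-tote one at about (230,196) and a larger one on the bench at (181,203). The smaller, in-tote one is meant, and the crop confirms that. The bearings are at red (323,167), blue (378,168) and yellow (348,202). The spacer is at (328,240) and the nut at (366,239).

```bash
cat >> h.py <<'E'
def colmask(im,c):
    h=cv2.cvtColor(im,cv2.COLOR_RGB2HSV).astype(int);H,S,V=h[...,0],h[...,1],h[...,2]
    if c=="red": m=((H<6)|(H>174))&(S>150)&(V>90)
    if c=="blue": m=(H>105)&(H<125)&(S>120)&(V>60)
    if c=="yellow": m=(H>20)&(H<30)&(S>140)&(V>110)
    if c=="green": m=(H>50)&(H<75)&(S>120)
    return m.astype(np.uint8)
def blobs(d,c,amin=15):
    n,l,s,ce=cv2.connectedComponentsWithStats(colmask(d["img"],c))
    return [(s[i,4],ce[i],l==i) for i in range(1,n) if s[i,4]>=amin]
E
python3 - <<'E'
from h import *
for n in ["top","side"]:
    d=robot.capture(n); P=cloud(d)
    for c in ["red","blue","yellow"]:
        for a,ce,m in blobs(d,c):
            # rectangle centre on plane z
            z=0.010 if a<170 else 0.007
            w=world(d,ce[0],ce[1],z); md=np.median(P[m],0)
            r=cv2.minAreaRect(np.argwhere(m)[:,::-1].astype(np.float32))
            wr=world(d,*r[0],z)
            print(n,c,a,ce.round(1),"w",w.round(4),"rectc",wr.round(4),"cloud",md.round(4),np.round(r[1],1),round(r[2],1))
    if n=="top":
      for k in ["lower_tote","upper_tote","red_bearing","blue_bearing","yellow_bearing","spacer","locknut"]:
        for r in robot.landmark_of(d,k)[:2]:
            print(k,round(r["p"],2),np.round(world(d,r["xy"][0]*640,r["xy"][1]*400,0.005),3))
      np.savez("top.npz",P=P,img=d["img"])
E
```

```text
top red 57 [322.7 165.3] w [0.6483 0.0786 0.01  ] rectc [0.6478 0.0777 0.01  ] cloud [0.6491 0.0778 0.0106] [ 9. 10.] 90.0
top red 283 [236.2 227.4] w [0.4632 0.3292 0.007 ] rectc [0.4631 0.3293 0.007 ] cloud [0.4638 0.329  0.0075] [18.7 15.2] 77.9
top blue 53 [378.  166.6] w [ 0.6459 -0.0846  0.01  ] rectc [ 0.6461 -0.0846  0.01  ] cloud [ 0.6454 -0.085   0.0109] [9.2 9.2] 45.0
top blue 276 [247.7 191.2] w [0.5699 0.2986 0.007 ] rectc [0.5698 0.2986 0.007 ] cloud [0.5702 0.2981 0.0073] [18.1 15.1] 77.5
top yellow 280 [229.2 195.7] w [0.5561 0.3525 0.007 ] rectc [0.5562 0.3525 0.007 ] cloud [0.5554 0.3528 0.0076] [18.3 15.1] 77.5
top yellow 484 [181.2 202.4] w [0.5353 0.4928 0.007 ] rectc [0.5354 0.4926 0.007 ] cloud [0.536  0.4934 0.0049] [24.2 20.2] 81.9
top yellow 66 [347.8 201.2] w [0.5424 0.0043 0.01  ] rectc [0.5428 0.0037 0.01  ] cloud [0.5422 0.0067 0.0108] [9.9 9.9] 45.0
lower_tote 0.65 [0.463 0.328 0.005]
upper_tote 0.92 [ 0.512 -0.293  0.005]
red_bearing 0.61 [0.636 0.07  0.005]
red_bearing 0.48 [ 0.502 -0.291  0.005]
blue_bearing 0.68 [ 0.655 -0.082  0.005]
blue_bearing 0
[... 350 characters left out ...]
236 0.007 ] cloud [0.4667 0.3237 0.0069] [15. 28.] 90.0
side blue 37 [305.  162.6] w [ 0.6479 -0.0853  0.01  ] rectc [ 0.648  -0.0856  0.01  ] cloud [ 0.6478 -0.0832  0.0102] [ 5. 10.] 90.0
side blue 461 [297.2 274.9] w [0.5723 0.2965 0.007 ] rectc [0.5729 0.2956 0.007 ] cloud [0.572  0.2965 0.0068] [17. 26.] 90.0
side yellow 65 [335.6 186.6] w [0.5443 0.0009 0.01  ] rectc [0.5445 0.0008 0.01  ] cloud [0.5431 0.0014 0.0102] [13.  7.] -0.0
side yellow 448 [297.  296.1] w [0.5596 0.3471 0.007 ] rectc [0.5597 0.3469 0.007 ] cloud [0.559  0.3473 0.0069] [16. 28.] 90.0
side yellow 1452 [288.2 370.3] w [0.537  0.4949 0.007 ] rectc [0.5382 0.4947 0.007 ] cloud [0.5376 0.4938 0.0038] [43.4 34.7] 3.6
```

play_rows:
  moves:
    - [[15, -20, 0, 0, 0, -5, 0.2], [20, -25, 0, 0, 0, -5, 0.2], [20, -25, 0, 0, 0, -5, 0.2], [20, -25, 0, 0, 0, -5.5, 0.2], [20, -25, 0, 0, 0, -5.5, 0.2], [20, -25, 0, 0, 0, -5.5, 0.2], [20, -25, 0, 0, 0, -5.5, 0.2], [20, -25, 0, 0, 0, -5.5, 0.2], [20, -25, 0, 0, 0, -5, 0.2], [20, -25, 0, 0, 0, -5, 0.2]]
  squeeze: 40

```text
t: 2.1
tool_pos: [0.4436, 0.3277, 0.2315]
orientation: [[-0.241, 0.971, 0.0], [0.971, 0.241, 0.0], [0.0, 0.0, -1.0]]
contact_force: [0.9, 0.6, -0.4]
finger_gap: 0.803
```

```bash
cat >> h.py <<'E'
def rep(d,big=170):
    P=cloud(d)
    for c in ["red","blue","yellow"]:
        for a,ce,m in blobs(d,c,30):
            md=np.median(P[m],0); 
            cn=max(cv2.findContours(m.astype(np.uint8),cv2.RETR_EXTERNAL,cv2.CHAIN_APPROX_NONE)[0],key=len)[:,0]
            z=md[2]; w=np.array([world(d,x,y,z)[:2] for x,y in cn]).astype(np.float32)
            r=cv2.minAreaRect(w*1000)
            print(c,a,ce.round(0),"cloud",md.round(4),"rect",np.round(r[0],1),np.round(r[1],1),round(r[2],1))
E
python3 - <<'E'
from h import *
d=robot.capture("wrist"); save(d,"w1"); rep(d); print(np.round(d["extrinsics"],3).tolist())
E
```

```text
red 1983 [339. 171.] cloud [0.4635 0.3282 0.0069] rect [464.  327.6] [55.  44.5] 13.9
blue 1761 [421. 218.] cloud [0.5699 0.2973 0.007 ] rect [570.1 296.7] [55.9 45.1] 13.9
yellow 4703 [453.  31.] cloud [0.5367 0.4915 0.0039] rect [535.9 491.5] [72.8 59.3] 9.6
yellow 2004 [425. 171.] cloud [0.5565 0.3514 0.007 ] rect [556.6 350.6] [56.  44.5] 13.9
[[0.971, 0.228, 0.078, 0.422], [0.241, -0.919, -0.312, 0.408], [0.001, 0.322, -0.947, 0.374], [0.0, 0.0, 0.0, 1.0]]
```

View pics/w1.png

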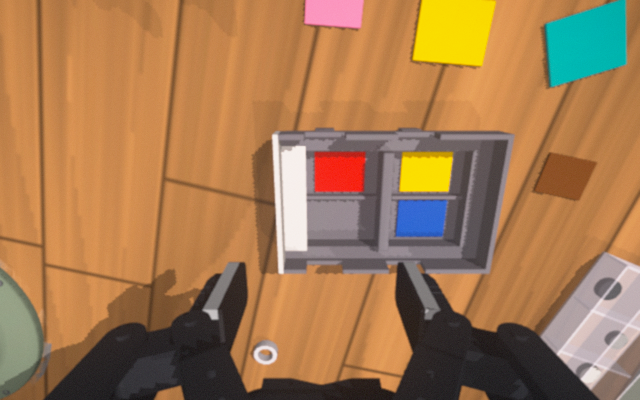

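play_rows:
  moves:
    - [[20, -25, 0, 0, 0, 0, 0.35], [20, -25, 0, 0, 0, 0, 0.35], [20, -25, 0, 0, 0, 0, 0.35], [20, -25, 0, 0, 0, 0, 0.35], [20, -25, 0, 0, 0, 0, 0.35], [20, -25, -20, 0, 0, 0, 0.35], [25, -25, -25, 0, 0, 0, 0.35], [25, -25, -25, 0, 0, 0, 0.35], [20, -25, -25, 0, 0, 0, 0.35], [15, -23, -20, 0, 0, 0, 0.35]]

```text
t: 3.15
tool_pos: [0.6486, 0.0795, 0.1146]
orientation: [[-0.244, 0.97, -0.001], [0.97, 0.244, -0.0], [-0.0, -0.001, -1.0]]
contact_force: [-1.2, -0.3, 0.0]
finger_gap: 0.654
```

Run:
```python
from h import *
d=robot.capture("wrist"); save(d,"w2"); rep(d); s=robot.sense(); print(s["tool_pos"],s["finger_gap"])
```

```text
red 943 [321. 205.] cloud [0.6481 0.0768 0.0103] rect [648.3  76.2] [31.1 32. ] 14.2
blue 524 [275. 366.] cloud [ 0.644  -0.0845  0.0103] rect [645.6 -86. ] [30.9 29.2] 14.2
yellow 836 [173. 258.] cloud [0.5416 0.0028 0.0103] rect [541.8   1.9] [32.6 31.4] 58.9
[0.6489063  0.07450057 0.11187162] 0.649669270585279
```

View pics/w2.png

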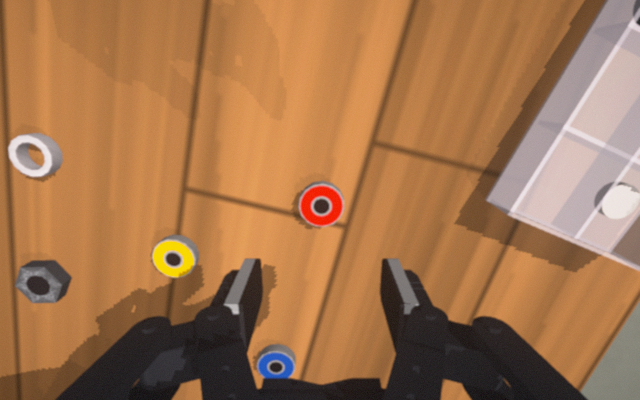

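play_rows:
  moves:
    - [[-0.5, 2, -15, 0, 0, 0, 0.35], [0, 0, -20, 0, 0, 0, 0.35], [0, 0, -20, 0, 0, 0, 0.35], [0, 0, -20, 0, 0, 0, 0.35], [0, 0, -18, 0, 0, 0, 0.35], [0, 0, -10, 0, 0, 0, 0.35], [0, 0, -5, 0, 0, 0, 0.35], [0, 0, 0, 0, 0, 0, 0.35], [0, 0, 0, 0, 0, 0, 0.35], [0, 0, 0, 0, 0, 0, 0.35]]

```text
t: 4.2
tool_pos: [0.6479, 0.0828, 0.0091]
orientation: [[-0.244, 0.97, 0.001], [0.97, 0.244, 0.0], [-0.0, 0.001, -1.0]]
contact_force: [-0.4, -0.2, 0.7]
finger_gap: 0.651
```

Run:
```python
from h import *
d=robot.capture("wrist"); save(d,"w3"); rep(d); s=robot.sense(); print(s["tool_pos"],s["finger_gap"])
```

```text
red 2312 [321. 283.] cloud [0.6479 0.0773 0.0104] rect [648.2  76.1] [32.4 32.2] 14.1
yellow 1030 [ 79. 352.] cloud [0.5344 0.0092 0.0104] rect [536.1   5.8] [32.7 17.9] 57.1
[0.64779681 0.08280467 0.00900739] 0.6488966373864806
```

View pics/w3.png

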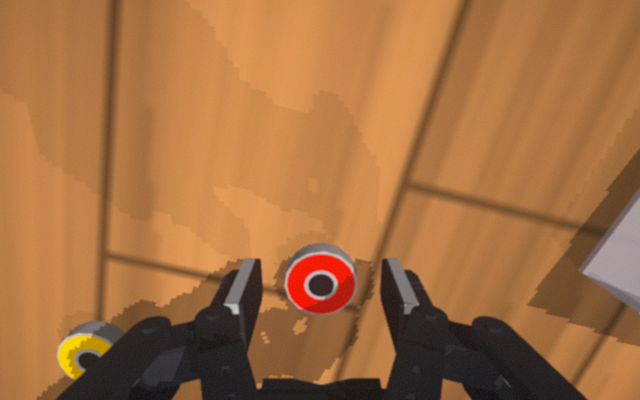

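play_rows:
  moves:
    - [[0.3, -3, 0, 0, 0, 0, 0.35], [0, -3, -3, 0, 0, 0, 0.35], [0, 0, -4, 0, 0, 0, 0.35], [0, 0, 0, 0, 0, 0, 0.35], [0, 0, 0, 0, 0, 0, 0.9], [0, 0, 0, 0, 0, 0, 0.9], [0, 0, 0, 0, 0, 0, 0.9], [0, 0, 0, 0, 0, 0, 0.9], [0, 0, 0, 0, 0, 0, 0.9], [0, 0, 0, 0, 0, 0, 0.9]]

```text
t: 5.25
tool_pos: [0.6477, 0.0768, 0.0015]
orientation: [[-0.244, 0.97, 0.0], [0.97, 0.244, 0.0], [0.0, 0.0, -1.0]]
contact_force: [-2.3, -0.4, 6.0]
finger_gap: 0.396
```

play_rows:
  moves:
    - [[0, 0, 10, 0, 0, 0, 0.9], [0, 0, 20, 0, 0, 0, 0.9], [0, 0, 30, 0, 0, 0, 0.9], [-10, 15, 30, 0, 0, 0, 0.9], [-25, 34, 10, 0, 0, 0, 0.9], [-30, 41, 0, 0, 0, 0, 0.9], [-30, 41, 0, 0, 0, 0, 0.9], [-30, 41, 0, 0, 0, 0, 0.9], [-30, 41, 0, 0, 0, 0, 0.9], [-29, 38, 0, 0, 0, 0, 0.9]]

```text
t: 6.25
tool_pos: [0.4642, 0.3269, 0.102]
orientation: [[-0.244, 0.97, 0.001], [0.97, 0.244, 0.001], [0.001, 0.001, -1.0]]
contact_force: [0.1, 0.6, -0.6]
finger_gap: 0.389
```

play_rows:
  moves:
    - [[0, 0, 0, 0, 0, 0, 0.9], [0, 0, 0, 0, 0, 0, 0.9], [0, 0, 0, 0, 0, 0, 0.9], [0, 0, 0, 0, 0, 0, 0.9], [0, 0, 0, 0, 0, 0, 0.9], [0, 0, 0, 0, 0, 0, 0.9], [0, 0, 0, 0, 0, 0, 0.9], [0, 0, 0, 0, 0, 0, 0.9], [0, 0, 0, 0, 0, 0, 0.9], [0, 0, 0, 0, 0, 0, 0.9]]

```text
t: 7.25
tool_pos: [0.4656, 0.3251, 0.1013]
orientation: [[-0.244, 0.97, -0.0], [0.97, 0.244, -0.0], [-0.0, -0.0, -1.0]]
contact_force: [-0.4, -0.4, 0.2]
finger_gap: 0.392
```

Run:
```python
from h import *
d=robot.capture("wrist"); save(d,"w4"); rep(d); s=robot.sense(); print(s["tool_pos"],s["finger_gap"])
```

```text
red 4299 [321. 202.] cloud [0.4634 0.3284 0.007 ] rect [463.7 327.6] [55.8 45.4] 14.0
red 2601 [321. 281.] cloud [0.4643 0.3255 0.1101] rect [464.7 324.4] [32.1 31.9] 14.1
blue 3561 [441. 269.] cloud [0.5698 0.2974 0.007 ] rect [569.9 296.4] [56. 45.] 14.1
yellow 4290 [494.  18.] cloud [0.541  0.4728 0.0039] rect [539.4 471.4] [73.6 23.2] 14.1
yellow 4361 [450. 202.] cloud [0.5563 0.3515 0.007 ] rect [556.6 350.5] [55.9 44.7] 14.1
[0.4655593  0.32514519 0.10130238] 0.39618988342349465
```

View pics/w4.png

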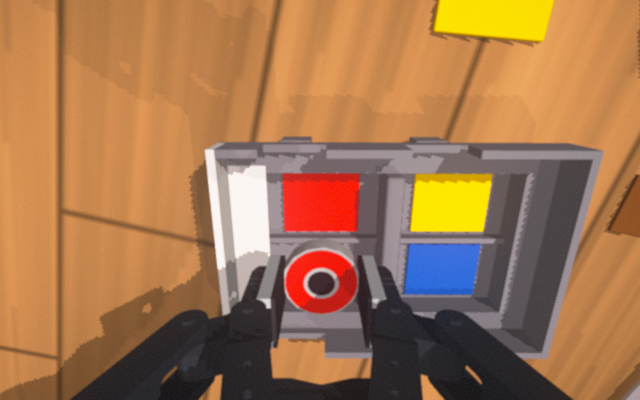

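play_rows:
  moves:
    - [[-1, 2.7, -5, 0, 0, 0, 0.9], [0, 0, -15, 0, 0, 0, 0.9], [0, 0, -20, 0, 0, 0, 0.9], [0, 0, -20, 0, 0, 0, 0.9], [0, 0, -15, 0, 0, 0, 0.9], [0, 0, -10, 0, 0, 0, 0.9], [0, 0, -5, 0, 0, 0, 0.9], [0, 0, -2.5, 0, 0, 0, 0.9], [0, 0, 0, 0, 0, 0, 0.9], [0, 0, 0, 0, 0, 0, 0.9]]

```text
t: 8.3
tool_pos: [0.4648, 0.328, 0.0093]
orientation: [[-0.244, 0.97, 0.001], [0.97, 0.244, 0.001], [0.0, 0.001, -1.0]]
contact_force: [-0.4, -0.6, -0.7]
finger_gap: 0.394
```

play_rows:
  moves:
    - [[0, 0, 0, 0, 0, 0, 0.9], [0, 0, 0, 0, 0, 0, 0.5], [0, 0, 0, 0, 0, 0, 0.5], [0, 0, 0, 0, 0, 0, 0.5], [0, 0, 5, 0, 0, 0, 0.5], [0, 0, 15, 0, 0, 0, 0.5], [0, 0, 25, 0, 0, 0, 0.5], [0, 0, 25, 0, 0, 0, 0.5], [0, 0, 20, 0, 0, 0, 0.5], [0, 0, 0, 0, 0, 0, 0.5]]

```text
t: 9.3
tool_pos: [0.4658, 0.3287, 0.1024]
orientation: [[-0.244, 0.97, 0.003], [0.97, 0.244, 0.003], [0.002, 0.004, -1.0]]
contact_force: [-0.2, 0.2, 0.0]
finger_gap: 0.501
```

Run:
```python
from h import *
d=robot.capture("wrist"); save(d,"w5"); rep(d); s=robot.sense(); print(s["tool_pos"],s["finger_gap"])
```

```text
red 2235 [319. 202.] cloud [0.4591 0.3341 0.007 ] rect [463.6 327.6] [55.6 44.4] 14.1
red 1081 [319. 212.] cloud [0.4636 0.3276 0.0173] rect [463.8 327.1] [31.8 32. ] 76.6
blue 3356 [439. 271.] cloud [0.5703 0.2984 0.007 ] rect [569.9 296.5] [55.9 45.5] 14.0
yellow 4968 [490.  21.] cloud [0.5402 0.4749 0.0039] rect [539.  473.5] [74.3 27. ] 14.2
yellow 4168 [446. 206.] cloud [0.5564 0.3513 0.007 ] rect [556.5 350.8] [55.9 44.4] 14.0
[0.46520299 0.32838379 0.10085756] 0.49964352970431014
```

View pics/w5.png

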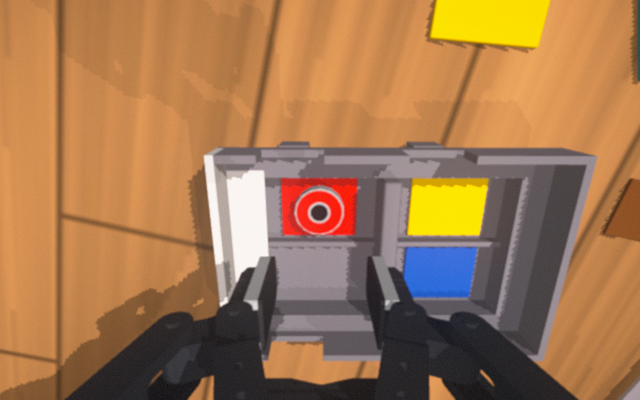

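play_rows:
  moves:
    - [[6, -16, 0, 0, 0, 0, 0.35], [12, -28, 0, 0, 0, 0, 0.35], [15, -34, 0, 0, 0, 0, 0.35], [16, -36, 0, 0, 0, 0, 0.35], [16, -36, 0, 0, 0, 0, 0.35], [16, -36, 0, 0, 0, 0, 0.35], [16, -36, 0, 0, 0, 0, 0.35], [16, -36, 0, 0, 0, 0, 0.35], [16, -36, 0, 0, 0, 0, 0.35], [16, -36, 0, 0, 0, 0, 0.35]]

```text
t: 10.35
tool_pos: [0.6094, -0.005, 0.0982]
orientation: [[-0.243, 0.97, -0.001], [0.97, 0.243, -0.0], [-0.0, -0.001, -1.0]]
contact_force: [1.2, 0.6, -0.0]
finger_gap: 0.651
```

play_rows:
  moves:
    - [[16, -36, 0, 0, 0, 0, 0.35], [12, -27, 0, 0, 0, 0, 0.35], [8, -20, -10, 0, 0, 0, 0.35], [0, 0, -20, 0, 0, 0, 0.35], [0, 0, -20, 0, 0, 0, 0.35], [0, 0, -20, 0, 0, 0, 0.35], [0, 0, -12, 0, 0, 0, 0.35], [0, 0, -5, 0, 0, 0, 0.35], [0, 0, 0, 0, 0, 0, 0.35], [0, 0, 0, 0, 0, 0, 0.35]]

```text
t: 11.35
tool_pos: [0.6459, -0.0854, 0.0125]
orientation: [[-0.244, 0.97, 0.001], [0.97, 0.244, -0.0], [-0.0, 0.001, -1.0]]
contact_force: [0.0, -0.1, 0.3]
finger_gap: 0.651
```

Run:
```python
from h import *
d=robot.capture("wrist"); save(d,"w6"); rep(d); s=robot.sense(); print(s["tool_pos"],s["finger_gap"])
```

```text
blue 2263 [322. 271.] cloud [ 0.6456 -0.0858  0.0104] rect [645.9 -86.9] [31.8 32. ] 14.1
yellow 2984 [118.  30.] cloud [ 0.5452 -0.0044  0.0103] rect [543.3  -3.7] [32.7 20.8] 14.1
[ 0.64602343 -0.08531144  0.01264017] 0.6515893392934328
```

View pics/w6.png

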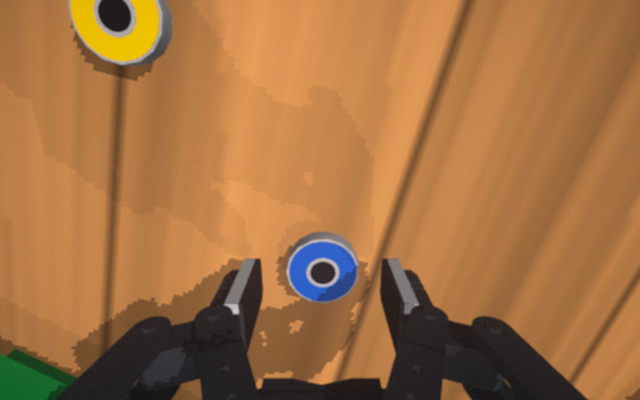

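play_rows:
  moves:
    - [[0, -1, -5, 0, 0, 0, 0.35], [0, 0, -3, 0, 0, 0, 0.35], [0, 0, -2, 0, 0, 0, 0.35], [0, 0, 0, 0, 0, 0, 0.9], [0, 0, 0, 0, 0, 0, 0.9], [0, 0, 0, 0, 0, 0, 0.9], [0, 0, 0, 0, 0, 0, 0.9], [0, 0, 0, 0, 0, 0, 0.9], [0, 0, 20, 0, 0, 0, 0.9], [0, 0, 30, 0, 0, 0, 0.9]]

```text
t: 12.4
tool_pos: [0.6445, -0.086, 0.0508]
orientation: [[-0.244, 0.97, -0.003], [0.97, 0.244, 0.0], [0.001, -0.003, -1.0]]
contact_force: [0.5, 0.8, -0.2]
finger_gap: 0.393
```

play_rows:
  moves:
    - [[0, 5, 25, 0, 0, 0, 0.9], [-4, 20, 23, 0, 0, 0, 0.9], [-6, 30, 0, 0, 0, 0, 0.9], [-7, 35, 0, 0, 0, 0, 0.9], [-7, 35, 0, 0, 0, 0, 0.9], [-7, 35, 0, 0, 0, 0, 0.9], [-7, 35, 0, 0, 0, 0, 0.9], [-7, 35, 0, 0, 0, 0, 0.9], [-7, 35, 0, 0, 0, 0, 0.9], [-7, 35, 0, 0, 0, 0, 0.9]]

```text
t: 13.4
tool_pos: [0.5861, 0.2153, 0.0997]
orientation: [[-0.244, 0.97, 0.0], [0.97, 0.244, 0.0], [0.0, 0.0, -1.0]]
contact_force: [0.5, 0.2, -0.4]
finger_gap: 0.398
```

play_rows:
  moves:
    - [[-7, 35, 0, 0, 0, 0, 0.9], [-6, 28, 0, 0, 0, 0, 0.9], [-4, 20, 0, 0, 0, 0, 0.9], [0, 0, 0, 0, 0, 0, 0.9], [0, 0, 0, 0, 0, 0, 0.9], [0, 0, 0, 0, 0, 0, 0.9], [0, 0, 0, 0, 0, 0, 0.9], [0, 0, 0, 0, 0, 0, 0.9], [0, 0, 0, 0, 0, 0, 0.9], [0, 0, 0, 0, 0, 0, 0.9]]

```text
t: 14.4
tool_pos: [0.5696, 0.2966, 0.0998]
orientation: [[-0.244, 0.97, -0.0], [0.97, 0.244, -0.0], [0.0, -0.0, -1.0]]
contact_force: [-0.0, -0.4, -1.0]
finger_gap: 0.392
```

Run:
```python
from h import *
d=robot.capture("wrist"); save(d,"w7"); rep(d); s=robot.sense(); print(s["tool_pos"],s["finger_gap"])
```

```text
red 2918 [188. 127.] cloud [0.4728 0.3338 0.007 ] rect [464.1 327.5] [55.8 45.3] 14.1
red 1416 [178. 132.] cloud [0.4638 0.3279 0.0173] rect [463.8 327.1] [32.  31.8] 38.4
blue 4352 [323. 206.] cloud [0.57   0.2976 0.007 ] rect [570.2 296.8] [55.8 45.5] 13.8
blue 2562 [321. 281.] cloud [0.5684 0.2966 0.1082] rect [568.7 295.5] [32.1 32.3] 75.2
yellow 5470 [324. 129.] cloud [0.5565 0.3519 0.007 ] rect [556.8 350.9] [55.8 45.3] 14.1
[0.56966251 0.29672212 0.0998413 ] 0.39658104164333124
```

View pics/w7.png

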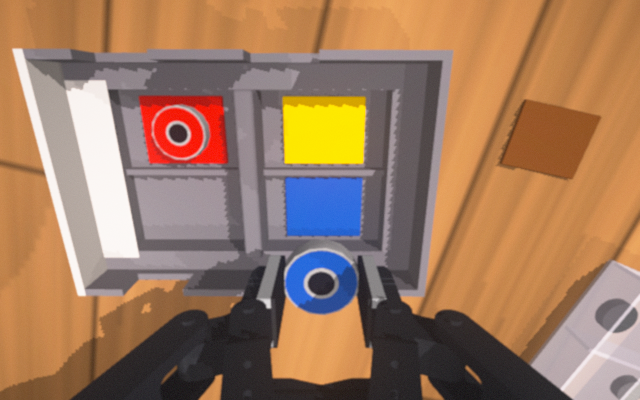

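play_rows:
  moves:
    - [[1.3, 1.2, -5, 0, 0, 0, 0.9], [0, 0, -15, 0, 0, 0, 0.9], [0, 0, -20, 0, 0, 0, 0.9], [0, 0, -20, 0, 0, 0, 0.9], [0, 0, -15, 0, 0, 0, 0.9], [0, 0, -9, 0, 0, 0, 0.9], [0, 0, -5, 0, 0, 0, 0.9], [0, 0, -2, 0, 0, 0, 0.9], [0, 0, 0, 0, 0, 0, 0.9], [0, 0, 0, 0, 0, 0, 0.9]]

```text
t: 15.45
tool_pos: [0.5713, 0.2982, 0.0093]
orientation: [[-0.244, 0.97, 0.001], [0.97, 0.244, 0.001], [0.0, 0.001, -1.0]]
contact_force: [0.6, -0.5, -1.3]
finger_gap: 0.395
```

play_rows:
  moves:
    - [[0, 0, 0, 0, 0, 0, 0.9], [0, 0, 0, 0, 0, 0, 0.5], [0, 0, 0, 0, 0, 0, 0.5], [0, 0, 0, 0, 0, 0, 0.5], [0, 0, 5, 0, 0, 0, 0.5], [0, 0, 15, 0, 0, 0, 0.5], [0, 0, 25, 0, 0, 0, 0.5], [0, 0, 25, 0, 0, 0, 0.5], [0, 0, 20, 0, 0, 0, 0.5], [0, 0, 0, 0, 0, 0, 0.5]]

```text
t: 16.45
tool_pos: [0.5724, 0.2987, 0.1028]
orientation: [[-0.244, 0.97, 0.004], [0.97, 0.244, 0.003], [0.002, 0.005, -1.0]]
contact_force: [0.1, 0.1, -0.4]
finger_gap: 0.505
```

Run:
```python
from h import *
d=robot.capture("wrist"); save(d,"w8"); rep(d); s=robot.sense(); print(s["tool_pos"],s["finger_gap"])
```

```text
red 2880 [184. 128.] cloud [0.4724 0.3339 0.007 ] rect [464.  327.7] [55.9 45.2] 14.1
red 1370 [174. 134.] cloud [0.4637 0.328  0.0173] rect [463.7 327.2] [32.1 31.6] 14.1
blue 2234 [318. 204.] cloud [0.566  0.3025 0.007 ] rect [570.1 297. ] [55.5 45.3] 14.0
blue 1076 [318. 212.] cloud [0.57   0.2976 0.0174] rect [570.3 297.2] [31.1 31.5] 14.0
yellow 5276 [318. 131.] cloud [0.5567 0.3518 0.007 ] rect [556.9 351. ] [55.8 45.3] 14.1
[0.57165682 0.29852007 0.10112588] 0.5010365118717455
```

View pics/w8.png

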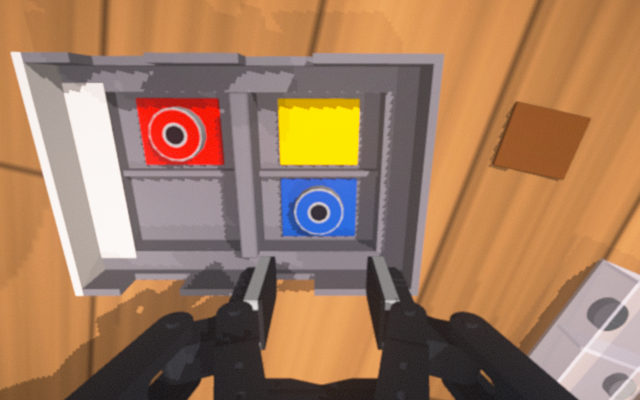

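play_rows:
  moves:
    - [[-1, -15, 0, 0, 0, 0, 0.35], [-3, -28, 0, 0, 0, 0, 0.35], [-3, -35, 0, 0, 0, 0, 0.35], [-4, -36, 0, 0, 0, 0, 0.35], [-4, -36, 0, 0, 0, 0, 0.35], [-4, -36, 0, 0, 0, 0, 0.35], [-4, -36, 0, 0, 0, 0, 0.35], [-3, -34, 0, 0, 0, 0, 0.35], [-2, -25, 0, 0, 0, 0, 0.35], [-1, -15, -10, 0, 0, 0, 0.35]]

```text
t: 17.5
tool_pos: [0.5412, -0.0013, 0.0891]
orientation: [[-0.241, 0.97, 0.0], [0.97, 0.241, -0.001], [-0.001, 0.0, -1.0]]
contact_force: [-0.2, 0.1, -0.2]
finger_gap: 0.648
```

play_rows:
  moves:
    - [[0, 0, -20, 0, 0, 0, 0.35], [0, 0, -20, 0, 0, 0, 0.35], [0, 0, -20, 0, 0, 0, 0.35], [0, 0, -12, 0, 0, 0, 0.35], [0, 0, -6, 0, 0, 0, 0.35], [0, 0, 0, 0, 0, 0, 0.35], [0, 0, 0, 0, 0, 0, 0.35], [0, 0, 0, 0, 0, 0, 0.35], [0, 0, 0, 0, 0, 0, 0.35], [0, 0, 0, 0, 0, 0, 0.35]]

```text
t: 18.5
tool_pos: [0.5421, 0.0021, 0.0112]
orientation: [[-0.244, 0.97, 0.001], [0.97, 0.244, 0.0], [-0.0, 0.001, -1.0]]
contact_force: [-0.7, 0.4, 0.2]
finger_gap: 0.65
```

Run:
```python
from h import *
d=robot.capture("wrist"); save(d,"w9"); rep(d); s=robot.sense(); print(s["tool_pos"],s["finger_gap"])
```

```text
yellow 2417 [323. 269.] cloud [0.5416 0.0031 0.0104] rect [541.8   2.2] [32.4 32.2] 14.1
[0.54203214 0.00211126 0.01108791] 0.6501253577865249
```

View pics/w9.png

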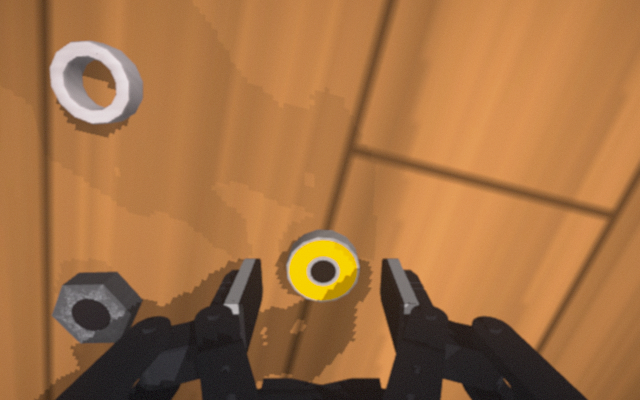

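Well centred, and the nut is clear of the finger.

play_rows:
  moves:
    - [[0, 0, -5, 0, 0, 0, 0.35], [0, 0, -3, 0, 0, 0, 0.35], [0, 0, -1, 0, 0, 0, 0.35], [0, 0, 0, 0, 0, 0, 0.9], [0, 0, 0, 0, 0, 0, 0.9], [0, 0, 0, 0, 0, 0, 0.9], [0, 0, 0, 0, 0, 0, 0.9], [0, 0, 0, 0, 0, 0, 0.9], [0, 0, 20, 0, 0, 0, 0.9], [0, 0, 30, 0, 0, 0, 0.9]]

```text
t: 19.55
tool_pos: [0.541, 0.0019, 0.0512]
orientation: [[-0.244, 0.97, -0.003], [0.97, 0.244, -0.0], [0.0, -0.003, -1.0]]
contact_force: [1.1, 0.4, -1.4]
finger_gap: 0.394
```

play_rows:
  moves:
    - [[0, 5, 25, 0, 0, 0, 0.9], [0, 15, 23, 0, 0, 0, 0.9], [1, 30, 0, 0, 0, 0, 0.9], [2, 42, 0, 0, 0, 0, 0.9], [2, 42, 0, 0, 0, 0, 0.9], [2, 42, 0, 0, 0, 0, 0.9], [2, 42, 0, 0, 0, 0, 0.9], [2, 42, 0, 0, 0, 0, 0.9], [2, 42, 0, 0, 0, 0, 0.9], [1, 30, 0, 0, 0, 0, 0.9]]

```text
t: 20.55
tool_pos: [0.5553, 0.3374, 0.0996]
orientation: [[-0.246, 0.969, -0.0], [0.969, 0.246, 0.001], [0.001, 0.0, -1.0]]
contact_force: [-0.5, 0.5, -0.1]
finger_gap: 0.394
```

play_rows:
  moves:
    - [[1, 17, 0, 0, 0, 0, 0.9], [0, 0, 0, 0, 0, 0, 0.9], [0, 0, 0, 0, 0, 0, 0.9], [0, 0, 0, 0, 0, 0, 0.9], [0, 0, 0, 0, 0, 0, 0.9], [0, 0, 0, 0, 0, 0, 0.9], [0, 0, 0, 0, 0, 0, 0.9], [0, 0, 0, 0, 0, 0, 0.9], [0, 0, 0, 0, 0, 0, 0.9], [0, 0, 0, 0, 0, 0, 0.9]]

```text
t: 21.55
tool_pos: [0.5569, 0.351, 0.0998]
orientation: [[-0.244, 0.97, -0.0], [0.97, 0.244, -0.0], [-0.0, -0.0, -1.0]]
contact_force: [0.4, 0.4, -0.3]
finger_gap: 0.396
```

Run:
```python
from h import *
d=robot.capture("wrist"); save(d,"w10"); rep(d); s=robot.sense(); print(s["tool_pos"],s["finger_gap"])
```

```text
red 3318 [193. 205.] cloud [0.4675 0.3322 0.0074] rect [464.2 327.6] [55.7 44.7] 14.1
blue 56 [355. 252.] cloud [0.5899 0.3223 0.0071] rect [589.8 319.4] [ 5.4 10.5] 16.1
yellow 4802 [345.  20.] cloud [0.5411 0.4742 0.0039] rect [538.9 475.2] [72.3 26.3] 9.6
yellow 4285 [322. 207.] cloud [0.5567 0.3515 0.007 ] rect [556.9 350.8] [55.7 44.7] 14.1
yellow 2667 [321. 280.] cloud [0.5554 0.3519 0.1081] rect [555.7 350.7] [32.6 32.4] 14.1
[0.55685024 0.35101879 0.09978558] 0.39225670754259717
```

View pics/w10.png

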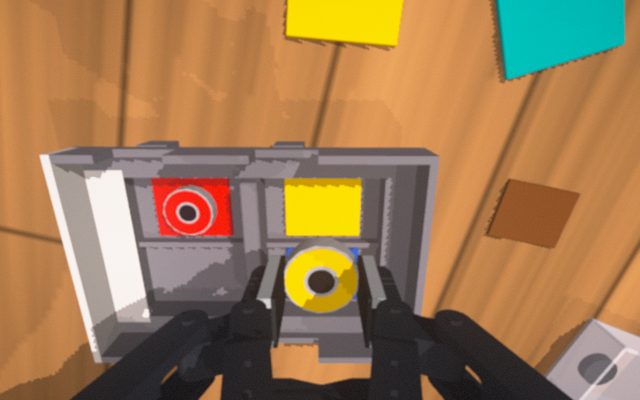

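play_rows:
  moves:
    - [[1.2, 0, -5, 0, 0, 0, 0.9], [0, 0, -15, 0, 0, 0, 0.9], [0, 0, -20, 0, 0, 0, 0.9], [0, 0, -20, 0, 0, 0, 0.9], [0, 0, -15, 0, 0, 0, 0.9], [0, 0, -9, 0, 0, 0, 0.9], [0, 0, -5, 0, 0, 0, 0.9], [0, 0, -2, 0, 0, 0, 0.9], [0, 0, 0, 0, 0, 0, 0.9], [0, 0, 0, 0, 0, 0, 0.9]]

```text
t: 22.6
tool_pos: [0.5585, 0.3513, 0.0094]
orientation: [[-0.244, 0.97, 0.001], [0.97, 0.244, 0.001], [0.0, 0.001, -1.0]]
contact_force: [-0.1, 1.1, 0.1]
finger_gap: 0.398
```

play_rows:
  moves:
    - [[0, 0, 0, 0, 0, 0, 0.9], [0, 0, 0, 0, 0, 0, 0.5], [0, 0, 0, 0, 0, 0, 0.5], [0, 0, 0, 0, 0, 0, 0.5], [0, 0, 5, 0, 0, 0, 0.5], [0, 0, 15, 0, 0, 0, 0.5], [0, 0, 30, 0, 0, 0, 0.5], [0, 0, 40, 0, 0, 0, 0.5], [0, 0, 40, 0, 0, 0, 0.5], [0, 0, 20, 0, 0, 0, 0.5]]

```text
t: 23.6
tool_pos: [0.5592, 0.3514, 0.1637]
orientation: [[-0.244, 0.97, 0.004], [0.97, 0.244, 0.003], [0.002, 0.004, -1.0]]
contact_force: [0.7, 0.0, -0.0]
finger_gap: 0.497
```

Run:
```python
from h import *
d=robot.capture("wrist"); save(d,"w11"); rep(d); s=robot.sense(); print(s["tool_pos"],s["finger_gap"])
# green tote rough pose from initial top picture
f=np.load("top.npz");P=f["P"];m=colmask(f["img"],"green")>0
q=P[m]; q=q[q[:,2]>0.04]; print(len(q),cv2.minAreaRect((q[:,:2]*1000).astype(np.float32)))
```

```text
red 2250 [215. 183.] cloud [0.4668 0.3315 0.0074] rect [464.1 327.9] [55.9 44.7] 14.0
blue 1881 [319. 239.] cloud [0.5686 0.3007 0.0075] rect [570.2 296.9] [55.5 44.7] 14.0
yellow 4708 [336.  25.] cloud [0.5391 0.4815 0.0038] rect [537.8 482.3] [72.4 40.4] 9.5
yellow 2378 [319. 183.] cloud [0.5561 0.3538 0.0074] rect [556.9 351.1] [55.6 44.7] 14.0
[0.55996977 0.35190209 0.16576673] 0.501006283153929
165 ((499.6976318359375, -166.21478271484375), (225.75099182128906, 501.478515625), 5.4395365715026855)
```

View pics/w11.png

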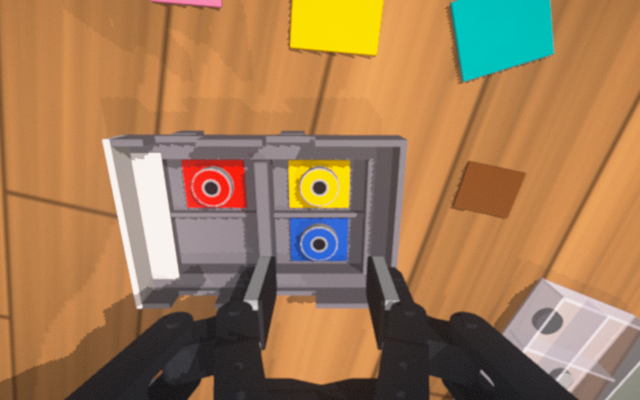

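play_rows:
  moves:
    - [[0, -12, 20, 0, 0, -3, 0.4], [-2, -22, 20, 0, 0, -5, 0.4], [-3, -32, 20, 0, 0, -6, 0.4], [-3, -35, 20, 0, 0, -7, 0.4], [-3, -36, 10, 0, 0, -7, 0.4], [-3, -36, 0, 0, 0, -7, 0.4], [-3, -36, 0, 0, 0, -7, 0.4], [-3, -36, 0, 0, 0, -7, 0.4], [-3, -36, 0, 0, 0, -7, 0.4], [-3, -36, 0, 0, 0, -7, 0.4]]

```text
t: 24.65
tool_pos: [0.5317, 0.0327, 0.2498]
orientation: [[0.757, 0.654, 0.001], [0.654, -0.757, 0.001], [0.001, -0.0, -1.0]]
contact_force: [0.9, 0.4, -1.1]
finger_gap: 0.6
```

play_rows:
  moves:
    - [[-3, -36, 0, 0, 0, -7, 0.4], [-3, -36, 0, 0, 0, -7, 0.4], [-3, -36, 0, 0, 0, -7, 0.4], [-3, -36, 0, 0, 0, -7, 0.4], [-3, -36, 0, 0, 0, -7, 0.4], [-3, -36, 0, 0, 0, -7, 0.4], [-3, -36, 0, 0, 0, -7, 0.4], [-3, -34, 0, 0, 0, -7, 0.4], [-2, -25, 0, 0, 0, -6, 0.4], [-1, -12, 0, 0, 0, -4, 0.4]]

```text
t: 25.65
tool_pos: [0.5043, -0.2913, 0.2497]
orientation: [[0.904, -0.427, 0.001], [-0.427, -0.904, -0.0], [0.001, -0.0, -1.0]]
contact_force: [-0.2, 0.6, 0.9]
finger_gap: 0.601
```

play_rows:
  moves:
    - [[0, 0, 0, 0, 0, 0, 0.4], [0, 0, 0, 0, 0, 0, 0.4], [0, 0, 0, 0, 0, 0, 0.4], [0, 0, 0, 0, 0, 0, 0.4], [0, 0, 0, 0, 0, 0, 0.4], [0, 0, 0, 0, 0, 0, 0.4], [0, 0, 0, 0, 0, 0, 0.4], [0, 0, 0, 0, 0, 0, 0.4], [0, 0, 0, 0, 0, 0, 0.4], [0, 0, 0, 0, 0, 0, 0.4]]

```text
t: 26.65
tool_pos: [0.5051, -0.289, 0.2488]
orientation: [[0.907, -0.42, -0.0], [-0.42, -0.907, -0.0], [-0.0, 0.0, -1.0]]
contact_force: [0.1, 0.6, 0.1]
finger_gap: 0.6
```

Run:
```python
from h import *
d=robot.capture("wrist"); save(d,"w12"); np.savez("w12.npz",P=cloud(d),img=d["img"]); s=robot.sense(); print(s["tool_pos"],s["finger_gap"],s["qpos"].round(2))
P=cloud(d); print(np.round(d["extrinsics"],3).tolist())
for k in ["upper_tote"]:
    for r in robot.cut_out(d,k)[:2]:
        m=r["pixels"]; print(r["p"],m.sum()); np.save("m12.npy",m)
```

```text
[ 0.50507657 -0.28896723  0.24877267] 0.6007649278459211 [-0.18  0.61  0.93  1.73 -0.54  1.09 -1.08]
[[-0.42, -0.859, -0.292, 0.579], [-0.907, 0.398, 0.135, -0.324], [-0.0, 0.322, -0.947, 0.391], [0.0, 0.0, 0.0, 1.0]]
0.97 31956
```

View pics/w12.png

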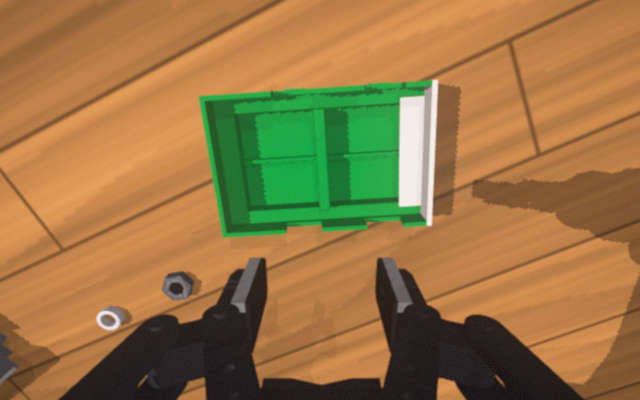

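Run:
```python
from h import *
f=np.load("w12.npz");P=f["P"];m=np.load("m12.npy"); m=cv2.dilate(m.astype(np.uint8),np.ones((5,5)))>0
q=P[m]; rim=q[(q[:,2]>0.045)&(q[:,2]<0.055)]
r=cv2.minAreaRect((rim[:,:2]*1000).astype(np.float32)); print("rim",len(rim),r)
R=np.array([[np.cos(a:=np.radians(-115)),-np.sin(a)],[np.sin(a),np.cos(a)]])
g=q[(q[:,2]>0.0335)&(q[:,2]<0.0385)]
c=np.array(r[0])/1000
for yaw in np.arange(60,72,.5):
    a=np.radians(yaw); e=np.array([np.cos(a),np.sin(a)]); n=np.array([-e[1],e[0]])
    x=(g[:,:2]-c)@e; y=(g[:,:2]-c)@n; k=(abs(x)<0.012)&(abs(y)<0.05)
    if k.sum(): print(yaw,k.sum(),np.percentile(x[k]*1000,[2,10,50,90,98]).round(1),(np.polyfit(y[k],x[k],1)*[57.3,1000]).round(2))
```

```text
rim 3376 ((511.7290344238281, -292.6551513671875), (230.49945068359375, 150.3643035888672), 68.79132080078125)
60.0 1016 [-10.3  -7.1   0.5   7.7  10.5] [-8.51 -0.02]
60.5 1020 [-10.1  -6.9   0.4   7.5  10.2] [-8.08 -0.02]
61.0 1028 [-9.9 -6.7  0.3  7.4 10.2] [-7.74 -0.01]
61.5 1033 [-9.7 -6.6  0.2  7.1  9.9] [-7.33 -0.03]
62.0 1031 [-9.4 -6.4  0.2  6.8  9.6] [-6.83 -0.03]
62.5 1029 [-9.  -6.1  0.2  6.5  9.2] [-6.32 -0.03]
63.0 1026 [-8.7 -5.8  0.2  6.2  8.9] [-5.81 -0.02]
63.5 1024 [-8.4 -5.6  0.2  6.1  8.6] [-5.3  -0.02]
64.0 1023 [-8.1 -5.4  0.1  5.9  8.2] [-4.79 -0.02]
64.5 1020 [-7.8 -5.3  0.1  5.7  7.9] [-4.26 -0.03]
65.0 1020 [-7.5 -5.2  0.2  5.5  7.6] [-3.76 -0.03]
65.5 1021 [-7.3 -5.1  0.1  5.2  7.2] [-3.25 -0.03]
66.0 1021 [-6.9 -4.9  0.   5.   6.9] [-2.75 -0.03]
66.5 1021 [-6.5 -4.7  0.1  4.9  6.6] [-2.26 -0.03]
67.0 1021 [-6.2 -4.7  0.   4.8  6.3] [-1.76 -0.03]
67.5 1021 [-5.9 -4.7 -0.   4.8  6. ] [-1.27 -0.03]
68.0 1021 [-5.7 -4.7  0.   4.7  5.8] [-0.78 -0.03]
68.5 1021 [-5.7 -4.7 -0.   4.7  5.7] [-0.25 -0.03]
69.0 1021 [-5.7 -4.8 -0.   4.7  5.6] [ 0.24 -0.03]
69.5 1022 [-5.9 -4.8 -0.   4.7  5.7] [ 0.75 -0.03]
70.0 1023 [-6.1 -4.8 -0.1  4.7  5.9] [ 1.25 -0.03]
70.5 1022 [-6.3 -4.9 -0.1  4.7  6.1] [ 1.76 -0.03]
71.0 1023 [-6.7 -5.  -0.1  4.7  6.4] [ 2.26 -0.02]
71.5 1024 [-7.  -5.1 -0.1  4.8  6.7] [ 2.76 -0.03]
```

play_rows:
  moves:
    - [[3, -2, -10, 0, 0, 2, 0.4], [3.6, -1.7, -25, 0, 0, 1.65, 0.4], [0, 0, -30, 0, 0, 0, 0.4], [0, 0, -35, 0, 0, 0, 0.4], [0, 0, -35, 0, 0, 0, 0.4], [0, 0, -30, 0, 0, 0, 0.4], [0, 0, -15, 0, 0, 0, 0.4], [0, 0, 0, 0, 0, 0, 0.4], [0, 0, 0, 0, 0, 0, 0.4], [0, 0, 0, 0, 0, 0, 0.4]]
  squeeze: 70

```text
t: 27.75
tool_pos: [0.5124, -0.2931, 0.0703]
orientation: [[0.932, -0.362, 0.002], [-0.362, -0.932, -0.001], [0.002, 0.0, -1.0]]
contact_force: [0.6, 0.2, 0.3]
finger_gap: 0.602
```

Run:
```python
from h import *
d=robot.capture("wrist"); save(d,"w13"); s=robot.sense(); print(s["tool_pos"],s["orientation"].round(4),s["qpos"].round(2))
```

```text
[ 0.51233074 -0.29295087  0.07011559] [[ 9.323e-01 -3.618e-01  1.700e-03]
 [-3.618e-01 -9.323e-01 -6.000e-04]
 [ 1.900e-03 -0.000e+00 -1.000e+00]] [-0.04  0.82  0.7   1.84 -0.74  0.77 -0.87]
```

View pics/w13.png

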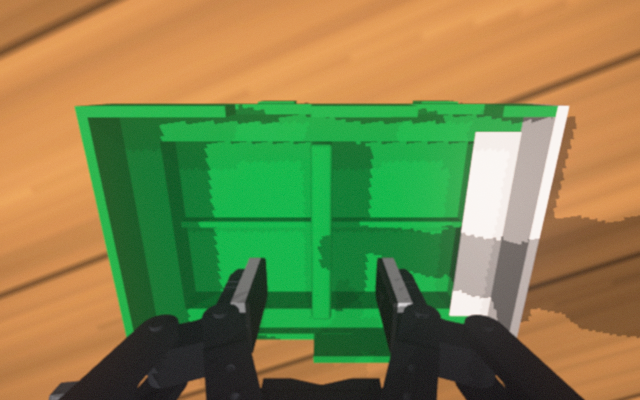

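play_rows:
  moves:
    - [[-0.5, 0.4, -10, 0, 0, 0, 0.4], [0, 0, -15, 0, 0, 0, 0.4], [0, 0, -15, 0, 0, 0, 0.4], [0, 0, -10, 0, 0, 0, 0.4], [0, 0, -4, 0, 0, 0, 0.4], [0, 0, 0, 0, 0, 0, 0.4], [0, 0, 0, 0, 0, 0, 0.4], [0, 0, 0, 0, 0, 0, 1], [0, 0, 0, 0, 0, 0, 1], [0, 0, 0, 0, 0, 0, 1]]

```text
t: 28.8
tool_pos: [0.5114, -0.2923, 0.0153]
orientation: [[0.932, -0.362, 0.001], [-0.362, -0.932, -0.0], [0.001, -0.0, -1.0]]
contact_force: [-0.8, 2.5, 8.5]
finger_gap: 0.126
```

play_rows:
  moves:
    - [[0, 0, 0, 0, 0, 0, 1], [0, 0, 0, 0, 0, 0, 1], [0, 0, 0, 0, 0, 0, 1], [0, 0, 0, 0, 0, 0, 1], [0, 0, 5, 0, 0, 0, 1], [0, 0, 10, 0, 0, 0, 1], [0, 0, 20, 0, 0, 0, 1], [0, 0, 25, 0, 0, 0, 1], [0, 0, 25, 0, 0, 0, 1], [0, 0, 10, 0, 0, 0, 1]]

```text
t: 29.8
tool_pos: [0.5118, -0.2927, 0.1123]
orientation: [[0.932, -0.362, 0.002], [-0.362, -0.932, -0.001], [0.003, 0.0, -1.0]]
contact_force: [0.7, -0.7, -2.6]
finger_gap: 0.124
```

Run:
```python
from h import *
d=robot.capture("wrist"); save(d,"w14"); s=robot.sense(); print(s["tool_pos"],s["orientation"].round(4),s["finger_gap"],s["contact_force"],s["wrist_torque"],s["qpos"].round(2))
d=robot.capture("side"); save(d,"s14",(220,20,620,270),2)
```

```text
[ 0.51203953 -0.29275113  0.11259319] [[ 0.9322 -0.3619  0.0029]
 [-0.3619 -0.9322 -0.0011]
 [ 0.0031 -0.     -1.    ]] 0.12194435760561902 [ 0.75009473 -0.45622803 -1.11887185] [-0.07776433 -0.12844086  0.02080655] [-0.07  0.76  0.75  1.82 -0.69  0.84 -0.91]
```

View pics/w14.png

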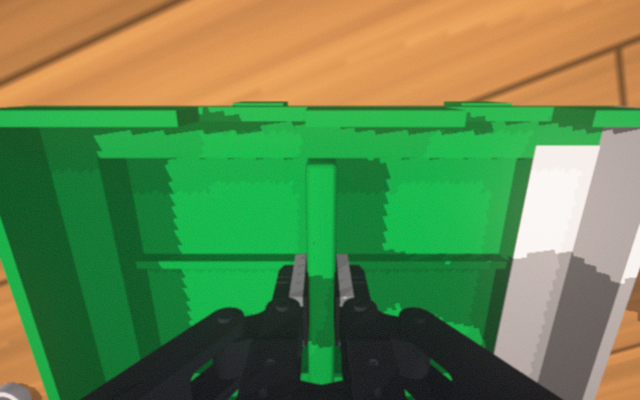

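View pics/s14.png

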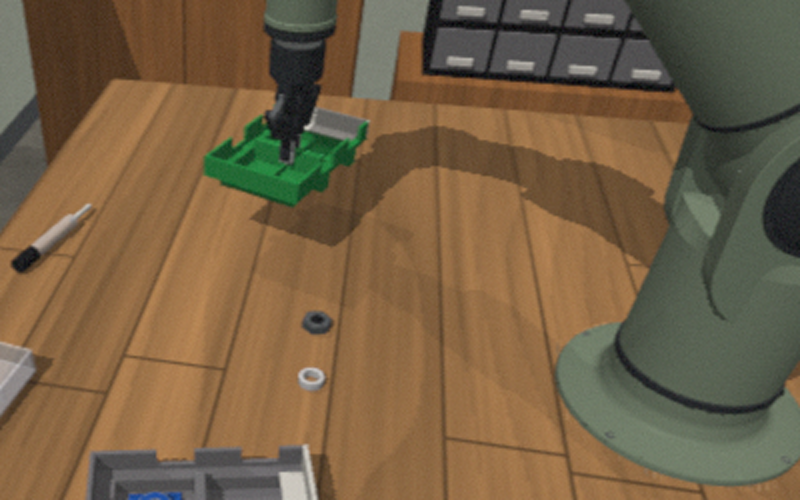

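play_rows:
  moves:
    - [[0, 0, 20, 0, 0, 0, 1], [0, 8, 30, 0, 0, 2, 1], [0, 16, 30, 0, 0, 3, 1], [0, 22, 10, 0, 0, 4, 1], [0, 25, 0, 0, 0, 5, 1], [0, 25, 0, 0, 0, 5, 1], [0, 25, 0, 0, 0, 5, 1], [0, 25, 0, 0, 0, 5, 1], [0, 25, 0, 0, 0, 5, 1], [0, 25, 0, 0, 0, 5, 1]]

```text
t: 30.9
tool_pos: [0.5107, -0.095, 0.1988]
orientation: [[0.951, 0.309, -0.001], [0.309, -0.951, 0.0], [-0.001, -0.0, -1.0]]
contact_force: [0.4, -0.0, -2.2]
finger_gap: 0.128
```

play_rows:
  moves:
    - [[0.5, 28, 0, 0, 0, 6, 1], [0.5, 28, 0, 0, 0, 6, 1], [0.5, 28, 0, 0, 0, 6, 1], [0.5, 28, 0, 0, 0, 6, 1], [0.5, 28, 0, 0, 0, 6, 1], [0.5, 28, 0, 0, 0, 6, 1], [0.5, 28, 0, 0, 0, 6, 1], [0.5, 28, 0, 0, 0, 6, 1], [0.5, 28, 0, 0, 0, 6, 1], [0.5, 28, 0, 0, 0, 6, 1]]

```text
t: 31.9
tool_pos: [0.5155, 0.185, 0.1987]
orientation: [[0.207, 0.978, -0.001], [0.978, -0.207, -0.0], [-0.001, -0.001, -1.0]]
contact_force: [0.7, 0.5, -2.3]
finger_gap: 0.128
```

play_rows:
  moves:
    - [[0, 28, 0, 0, 0, 6, 1], [0, 28, 0, 0, 0, 6, 1], [0, 25, 0, 0, 0, 5, 1], [0, 20, 0, 0, 0, 4, 1], [0, 15, 0, 0, 0, 3, 1], [0, 8, 0, 0, 0, 2, 1], [0, 5, 0, 0, 0, 0.2, 1], [0, 0, 0, 0, 0, 0, 1], [0, 0, 0, 0, 0, 0, 1], [0, 0, 0, 0, 0, 0, 1]]

```text
t: 32.9
tool_pos: [0.5164, 0.312, 0.1999]
orientation: [[-0.24, 0.971, 0.0], [0.971, 0.24, -0.0], [-0.0, 0.0, -1.0]]
contact_force: [-0.8, 0.1, -3.6]
finger_gap: 0.126
```

Run:
```python
from h import *
d=robot.capture("wrist"); save(d,"w15"); s=robot.sense(); o=s["orientation"];print(s["tool_pos"],np.degrees(np.arctan2(o[1,1],o[0,1])),o[2],s["finger_gap"],s["qpos"].round(2))
P=cloud(d); m=(colmask(d["img"],"green")>0); m[230:,160:480]=False
q=P[m]; zz=q[:,2]; print(np.percentile(zz,[1,50,99]))
rim=q[zz>np.percentile(zz,99)-0.006]; print(cv2.minAreaRect((rim[:,:2]*1000).astype(np.float32)))
d=robot.capture("side"); save(d,"s15")
```

```text
[0.51633569 0.31211342 0.19989565] 13.911644204245901 [-9.97991161e-05  7.48849435e-05 -9.99999992e-01] 0.12381224279696204 [-0.84  0.54  0.29  1.7  -0.19  0.93 -0.23]
[0.18747931 0.20844384 0.2355467 ]
((471.8782043457031, 361.009521484375), (245.94985961914062, 103.2561264038086), 43.28179931640625)
```

View pics/w15.png

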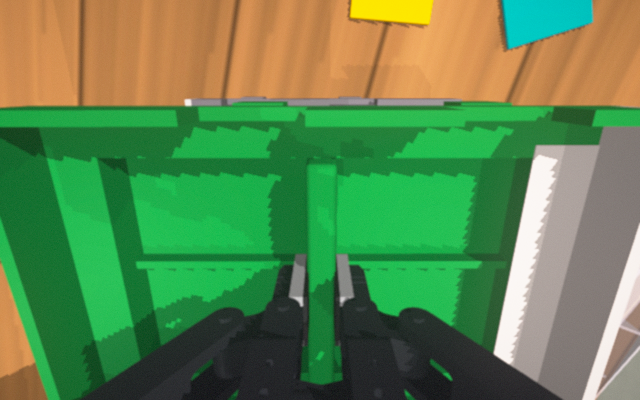

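View pics/s15.png

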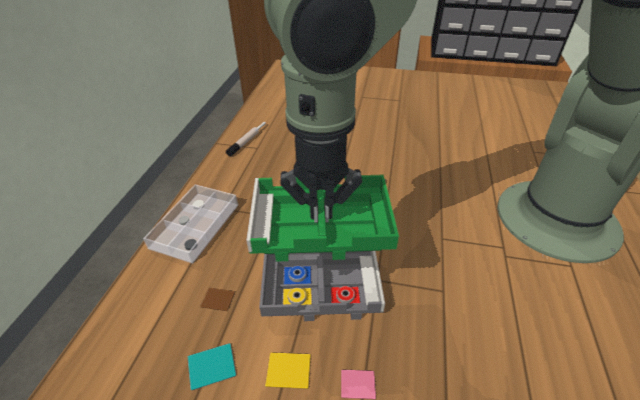

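play_rows:
  moves:
    - [[0.7, 0, -10, 0, 0, 0.15, 1], [0, 0, -20, 0, 0, 0, 1], [0, 0, -25, 0, 0, 0, 1], [0, 0, -25, 0, 0, 0, 1], [0, 0, -20, 0, 0, 0, 1], [0, 0, -12, 0, 0, 0, 1], [0, 0, -8, 0, 0, 0, 1], [0, 0, -5, 0, 0, 0, 1], [0, 0, -4, 0, 0, 0, 1], [0, 0, -2, 0, 0, 0, 1]]

```text
t: 34.0
tool_pos: [0.5171, 0.3129, 0.069]
orientation: [[-0.244, 0.97, 0.0], [0.97, 0.244, 0.0], [0.0, 0.0, -1.0]]
contact_force: [-0.9, -0.1, -2.9]
finger_gap: 0.122
```

play_rows:
  moves:
    - [[0, 0, 0, 0, 0, 0, 1], [0, 0, -1, 0, 0, 0, 1], [0, 0, -1, 0, 0, 0, 1], [0, 0, -1, 0, 0, 0, 1], [0, 0, 0, 0, 0, 0, 1], [0, 0, 0, 0, 0, 0, 1], [0, 0, 0, 0, 0, 0, 1], [0, 0, 0, 0, 0, 0, 1], [0, 0, 0, 0, 0, 0, 1], [0, 0, 0, 0, 0, 0, 1]]

```text
t: 35.0
tool_pos: [0.5169, 0.3127, 0.0658]
orientation: [[-0.244, 0.97, -0.0], [0.97, 0.244, -0.0], [-0.0, -0.0, -1.0]]
contact_force: [0.1, -0.1, -1.3]
finger_gap: 0.127
```

Run:
```python
from h import *
s=robot.sense(); print(s["tool_pos"],s["contact_force"],s["wrist_torque"])
d=robot.capture("side"); save(d,"s16",(200,130,440,330),3.2)
```

```text
[0.51688949 0.31271638 0.06580311] [ 0.10539392 -0.13703478 -1.34808506] [-0.00804942  0.00474807 -0.04799628]
```

View pics/s16.png

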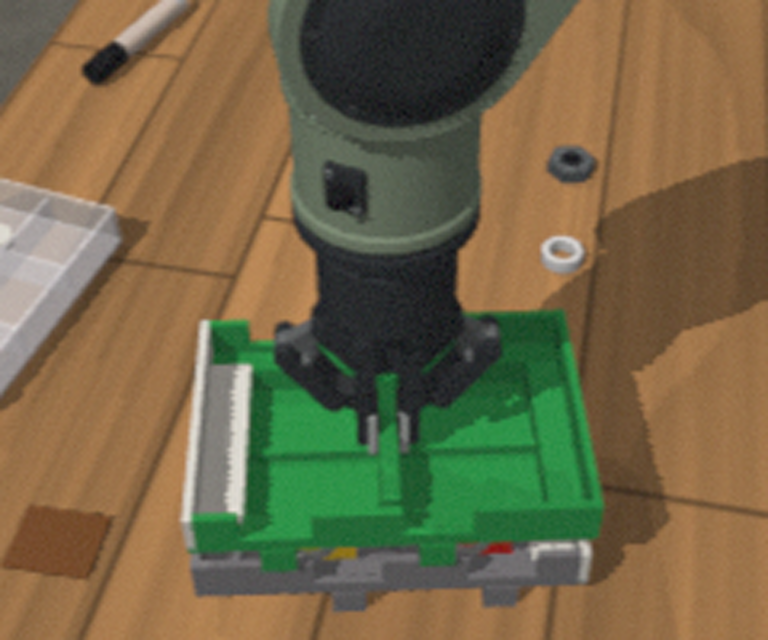

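play_rows:
  moves:
    - [[0, 0, -0.5, 0, 0, 0, 1], [0, 0, 0, 0, 0, 0, 1], [0, 0, 0, 0, 0, 0, 0.6], [0, 0, 0, 0, 0, 0, 0.6], [0, 0, 0, 0, 0, 0, 0.6], [0, 0, 0, 0, 0, 0, 0.6], [0, 0, 0, 0, 0, 0, 0.6], [0, 0, 5, 0, 0, 0, 0.6], [0, 0, 15, 0, 0, 0, 0.6], [0, 0, 25, 0, 0, 0, 0.6]]

```text
t: 36.05
tool_pos: [0.5164, 0.3124, 0.1108]
orientation: [[-0.244, 0.97, -0.001], [0.97, 0.244, -0.001], [-0.001, -0.002, -1.0]]
contact_force: [-0.9, 0.1, 0.1]
finger_gap: 0.4
```

play_rows:
  moves:
    - [[0, 0, 30, 0, 0, 0, 0.6], [0, 0, 35, 0, 0, 0, 0.6], [0, 0, 35, 0, 0, 0, 0.6], [0, 0, 30, 0, 0, 0, 0.6], [0, -10, 20, 0, 0, 0, 0.6], [0, -20, 0, 0, 0, 0, 0.6], [0, -20, 0, 0, 0, 0, 0.6], [0, -10, 0, 0, 0, 0, 0.6], [0, 0, 0, 0, 0, 0, 0.6], [0, 0, 0, 0, 0, 0, 0.6]]

```text
t: 37.05
tool_pos: [0.5168, 0.253, 0.2599]
orientation: [[-0.244, 0.97, -0.001], [0.97, 0.244, -0.0], [0.0, -0.001, -1.0]]
contact_force: [0.2, 0.8, 0.4]
finger_gap: 0.403
```

Run:
```python
from h import *
d=robot.capture("wrist"); save(d,"w17"); s=robot.sense(); print(s["tool_pos"],s["contact_force"])
P=cloud(d)
m=robot.cut_out(d,"upper_tote")[0]["pixels"]; m=cv2.dilate(m.astype(np.uint8),np.ones((5,5)))>0
q=P[m]; rim=q[(q[:,2]>0.09)&(q[:,2]<0.11)]; print(len(rim),np.percentile(rim[:,2],[5,50,95]))
rim=rim[(rim[:,2]>0.096)&(rim[:,2]<0.104)]
print(cv2.minAreaRect((rim[:,:2]*1000).astype(np.float32)))
A=np.c_[rim[:,:2]-rim[:,:2].mean(0),np.ones(len(rim))]; print("plane",np.linalg.lstsq(A,rim[:,2],rcond=None)[0])
d=robot.capture("side"); save(d,"s17",(200,130,440,330),3.2)
```

```text
[0.51670247 0.25336111 0.25990992] [ 0.22135014  0.39832764 -0.52363158]
6279 [0.09171982 0.09958169 0.10107614]
((514.8726196289062, 314.3895263671875), (231.03794860839844, 150.48765563964844), 14.113473892211914)
plane [-0.00048381  0.00137228  0.09967114]
```

View pics/w17.png

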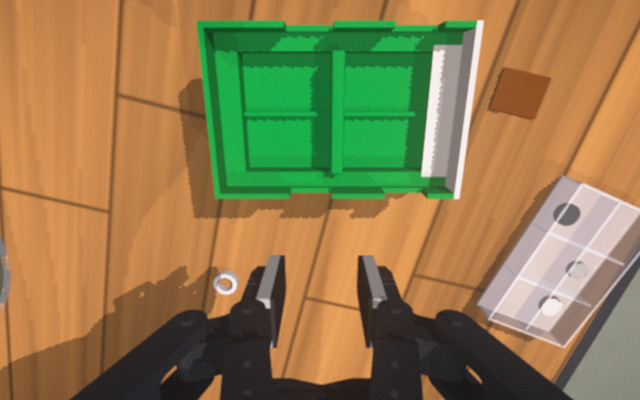

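View pics/s17.png

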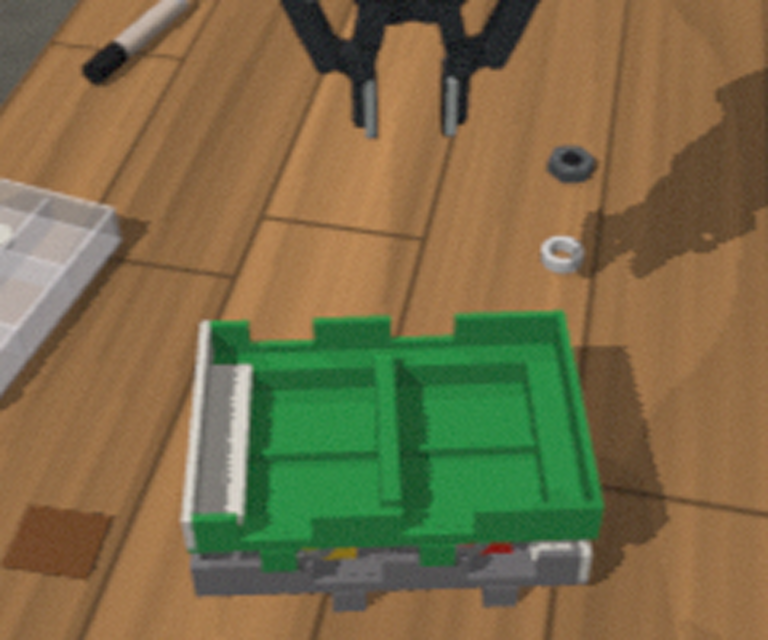

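Run:
```python
from bench import robot
print(robot.finish_job())
```

```text
the job is handed in; nothing more can be done
None
```

All three bearings are on the mats of their own colours in the grey tote. The green tote stands turned round on its rim, everything is released, and the job is handed in at about 37 s of the 96 s.

- **Bearings:** The last wrist pictures put red and blue within about 1 mm of their mat centres, lying flat. I checked yellow only by eye; it looked centred, because the colour measurement merged it with its mat. None could be re-measured once the green tote was on.
- **Green tote:** Its rim is level at 99.6 mm, so it stands about 50 mm up and has not nested. It sits about 3 mm off the grey tote's centre, with its long axis at 14.1° like the grey one's. Its white end is over the grey tote's plain end.
- **Spacer and nut:** Neither was touched, and both show unmoved in the last side picture.
- **Checks that disagreed:** The networks placed some bearings and the grey tote wrongly, by centimetres in places. I used colour segmentation with the camera calibration for positions instead. For yellow I used the smaller mat in the tote, not the larger one on the bench.

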